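# Close the canisters and the instrument box

### The job

Close up the bench at the end of the day: put each lid, the right way up, fully down on the canister with the rim of its own colour, and put the steel cover on the instrument box. The cover is heavy: tilt it and rest one long edge on the box's rim first, then lower the other side until it lies flat, and set everything down gently rather than dropping it. Leave the canisters and the box where they stand, do not push or knock over the two small vials among them, and let go of everything.

Things in the scene. Friction and masses are not known exactly. Their poses are not given: they have to be found in the camera images.
- canister_green: Open round white plastic canister with a green rim, holding red and black rubber bungs: outer diameter 88 mm, mouth 80 mm, 70 mm high; loose, standing upright on the bench. Origin: centre of its underside, z up.
- canister_blue: Open round aluminium canister with a blue rim, holding small white stirring bars: outer diameter 76 mm, mouth 68 mm, 64 mm high; loose, standing upright on the bench. Origin: centre of its underside, z up.
- canister_yellow: Open round brown glass jar with a yellow rim, holding small glass stoppers: outer diameter 64 mm, mouth 56 mm, 58 mm high; loose, standing upright on the bench. Origin: centre of its underside, z up.
- lid_green_grip (a point): Middle of the upright black knob (22 mm diameter, 46 mm tall) of the round flat green lid, 92 mm wide; z up out of the lid, which lies right side up. Heights above its lowest face: tapered plug 0-7 mm (foot 62, top 70 mm wide: 5 mm play in the mouth), disc 7-13, knob 13-59, this point 36. Seated, this point is 29 mm above the canister's rim.
- lid_blue_grip (a point): Middle of the upright black knob (22 mm diameter, 46 mm tall) of the round flat blue lid, 80 mm wide; z up out of the lid, which lies right side up. Heights above its lowest face: tapered plug 0-7 mm (foot 50, top 58 mm wide: 5 mm play in the mouth), disc 7-13, knob 13-59, this point 36. Seated, this point is 29 mm above the canister's rim.
- lid_yellow_grip (a point): Middle of the upright black knob (22 mm diameter, 46 mm tall) of the round flat yellow lid, 68 mm wide; z up out of the lid, which lies right side up. Heights above its lowest face: tapered plug 0-7 mm (foot 38, top 46 mm wide: 5 mm play in the mouth), disc 7-13, knob 13-59, this point 36. Seated, this point is 29 mm above the canister's rim.
- instrument_box: Open rectangular steel instrument box with forceps and spatula on a blue mat inside: 200 mm (its x) by 104 mm (its y), 45 mm high, walls 4 mm thick; 0.9 kg, loose on the bench. Origin: centre of its underside, z up.
- box_cover_grip (a point): Centre of the black bar handle (90 long, 14 wide, 24 mm high, along x) of the flat steel cover: 212 (x) by 116 mm (y), 0.45 kg, right side up, z up. Heights above its lowest face: inner panel 0-6 mm (178 by 82, 7 mm play inside the box walls), plate 6-10, bar 26-50, this point 38. Seated, this point is 32 mm above the box's rim, long sides together, either way round.
- vial_white: Small white sample vial with a white cap, diameter 26 mm, 52 mm high, loose, standing among the canisters; not to be moved. Origin: centre of its underside.
- vial_brown: Small brown sample vial with a black cap, diameter 26 mm, 52 mm high, loose, standing among the canisters; not to be moved. Origin: centre of its underside.
There are look-alikes about, which are no part of the job. Leave any purple look-alike of the part that bears lid_blue_grip alone.

How it is judged:
By the outcome, as a careful person would: the job done as asked, in the order asked, and still so for the second after the job is handed in, with the robot touching nothing.
It also fails if it takes over 112 s, if anything falls off the work surface, if the arm or the gripper's body presses on something with over 40 N, if the wrist force passes 120 N, or if a joint passes its speed limit or range.

### The arm

A 6-joint arm with a two-finger parallel gripper is mounted at the origin on the work surface. World frame = base frame: x ahead of the robot, y to its left, z up, the work surface at z = 0. Lengths are in m, angles in rad, forces in N, time in s.
With the tool pointing down it reaches from about 0.3 to 0.775 m from the base axis. Payload 14.6 kg.
Tool frame: the origin (TCP) lies at the centre of the arm's flange, where the gripper is bolted on; the fingertips stand 199 mm ahead of it and the grasp point (between the pads) lies ctrl.tcp_to_grasp ahead of it (ctrl.tcp_to_grasp is the distance from the TCP to the grasp point, in m); z points along the fingers, y is the line along which they close (so a half turn about z gives the same grasp; the last joint's range is limited). The gripper opens to 94 mm and grips with 3 to 60 N. Pads are 16 mm wide; open, the fingers measure 119 mm over their backs; the gripper's body (75 mm by 177 mm) begins 78 mm behind the grasp point.
Start: joints at [-1.319, 0.3, 1.521, -0, 1.321, -0.067], TCP at [0.172, -0.522, 0.405] pointing down, gripper open.
Joint ranges: [-3.03, 3.03], [-0.79, 2.21], [0.23, 2.52], [-1.04, 4.18], [0, 3.07], [-2.55, 2.55]. Speed limits (rad/s): [2.22, 2.22, 2.57, 3.14, 3.14, 3.14].

### API

Orientations are given as [roll, pitch, yaw] about the fixed x, y, z axes, in that order (R = Rz(yaw) Ry(pitch) Rx(roll)).
In Python, from station import ctrl gives the robot as it stands. The module is installed in compiled form; this text tells all that it offers.
- The arm moves only by the shell command python3 -m jog 'ROWS' [OPENING] [FORCE]. ROWS is JSON, a list of rows, each a list of 6 numbers: the shift along the tool's x, y, z in cm, then the turn, a rotation vector about the tool's x, y, z in rad. In form: [[tx, ty, tz, ax, ay, az], ...]. A call has 1 to 8 rows; each row is the pose to reach, as a shift and turn from the pose commanded when the call began, along the tool's axes at that moment; what a row does not reach only later rows make up. A row lasts 1/10 s, in which the tool goes at most 50 mm and 8.59 degrees, less where a joint would pass 70% of its speed; a pose out of reach is approached as far as the arm can. A call with a gripper value outside its range is refused whole. OPENING is the opening in per cent of the stroke, from 0 (shut) to 100 (fully open), set as the call begins (- or left out, the last holds). The fingers move at their own pace and stop on an object; FORCE is the grip in N (left out, the last holds). Time passes only in rows, so rows that repeat a pose let the fingers close. It gives the time, the measured TCP pose, the force, the opening and the grip force at its end, in the units of the state.
- ctrl.get_obs(): the state, without advancing time (a new reading comes with each control period).
- ctrl.camera(name): name is "scene" or "side" or "wrist"; returns a dict with "img" (480x640x3 uint8, blue, green, red), "intrinsics" (3x3 intrinsics, pixels), "R" (3x3) and "t" (3): a world point X has camera coordinates R X + t. Camera axes: x right, y down, z forward; pixel columns grow to the right and rows downward; lengths in m; the calibration is good to about 2 mm. A picture is of the moment at which its call begins. There is no depth.
- ctrl.hand_in(): hands the job in; it is judged then, once.
The state is a dict: "time_s": time; "qpos": joint angles; "joint_vel": joint speeds; "tau": joint torques, N m; "ee_pos": TCP position; "eef_rot": TCP orientation; "force": force on the tool from outside, world axes, zero at the start; "moment": the same for the moment, N m; "grip_width": finger opening in m; "grip_force": force on a finger pad.
Only numpy, scipy, OpenCV 4.12 (cv2) and the standard library are available. Lean on these libraries where they do the work, as an engineer would, in place of code of your own. Each camera call takes 0.05 s, during which the arm holds its last target. There are 200 camera calls.

## Working session

There is one attempt and no reset: what is moved stays moved. The work goes in short steps, Python scripts to look and compute and a shell command to move; the robot and the scene stay as the last step left them, time stands still between calls to the robot, and variables do not carry over. Pictures are saved under pics/ and viewed, at most 14 in all, crops included, and the job is handed in when it is done.

```bash
mkdir -p pics; python3 - <<'E'
from station import ctrl
import cv2,numpy as np,pickle
print(ctrl.tcp_to_grasp, ctrl.get_obs())
for n in("scene","side","wrist"):
    c=ctrl.camera(n); pickle.dump(c,open(f"pics/{n}.pkl","wb")); cv2.imwrite(f"pics/{n}0.png",c["img"]); print(n,np.round(c["R"],3).tolist(),np.round(c["t"],3),c["intrinsics"].tolist())
E
```

```text
0.1804 {'time_s': 0.0, 'qpos': array([-1.31861332e+00,  3.00462751e-01,  1.52157558e+00,  5.06418134e-06,
        1.32071708e+00, -6.66171206e-02]), 'joint_vel': array([-1.24300312e-03,  3.25865820e-05,  3.65362302e-04,  9.59624459e-04,
       -5.20420867e-04, -1.42511359e-03]), 'tau': array([ 4.41792190e-04, -5.31808448e+01, -3.52732301e+01,  7.09131989e-02,
        2.44293694e-02, -1.08625734e-04]), 'ee_pos': array([ 0.17236511, -0.52225726,  0.40409311]), 'eef_rot': array([-3.14043280e+00, -8.22967695e-05,  3.18798820e-01]), 'force': array([-0.90623233, -0.63717601,  0.14082469]), 'moment': array([0.02116159, 0.01608297, 0.0581362 ]), 'grip_force': 0.0, 'grip_width': 0.09388666095329103}
scene [[-0.693, 0.721, -0.009], [0.54, 0.511, -0.668], [-0.477, -0.468, -0.744]] [ 0.34  -0.222  1.269] [[558.9801197065822, 0.0, 320.43909399778425], [0.0, 558.9801197065822, 233.8497044886026], [0.0, 0.0, 1.0]]
side [[-0.806, -0.592, 0.003], [-0.323, 0.436, -0.84], [0.496, -0.678, -0.542]] [0.399 0.205 0.773] [[496.29633274406353, 0.0, 318.00155536105325], [0.0, 496.29633274406353, 241.30697671833178], [0.0, 0.0, 1.0]]
wrist [[0.313, -0.95, -0.0], [-0.921, -0.304, 0.242], [-0.23, -0.076, -0.97]] [-0.55  -0.024  0.39 ] [[332.4770057799338, 0.0, 317.47991793825986], [0.0, 332.4770057799338, 242.89269409052525], [0.0, 0.0, 1.0]]
```

View pics/scene0.png

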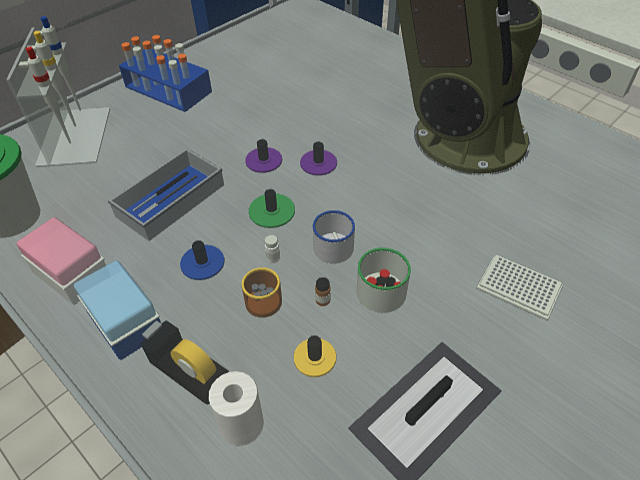

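View pics/side0.png

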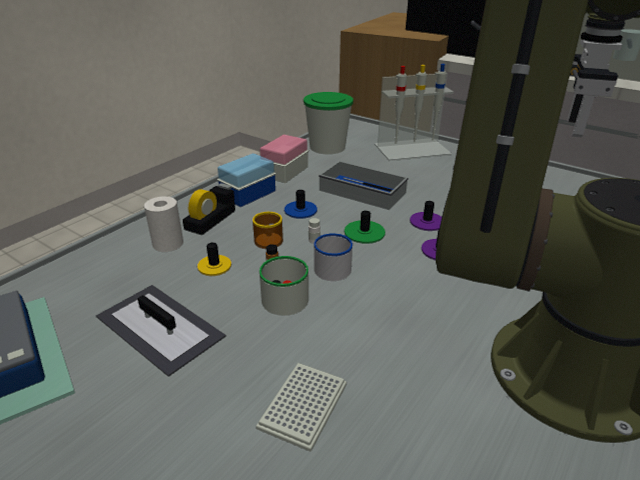

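The scene view shows three coloured lids: green (271,210), blue (202,261) and yellow (315,356). Two purple look-alikes are at (264,159) and (319,161). The canisters are green (383,279), blue (334,236) and yellow (262,291), the vials (272,249) and (322,291), the box (168,192) and the cover (426,408). The side view agrees, so I'll measure from both.

```bash
cat > h.py <<'E'
import cv2,numpy as np,pickle
def ray(c,uv,z):
    uv=np.atleast_2d(np.asarray(uv,float)); K=c["intrinsics"];R=np.array(c["R"]);t=np.array(c["t"])
    d=np.c_[uv,np.ones(len(uv))]@np.linalg.inv(K).T@R; o=-R.T@t
    return (o+d*((z-o[2])/d[:,2])[:,None])
def proj(c,X):
    p=np.array(c["R"])@np.asarray(X,float)+np.array(c["t"]); p=c["intrinsics"]@p; return p[:2]/p[2]
HUE=dict(green=(50,80),blue=(100,118),yellow=(18,32),purple=(128,155))
def blobs(img,col,amin=60,smin=110):
    h=cv2.cvtColor(img,cv2.COLOR_BGR2HSV); lo,hi=HUE[col]
    m=cv2.inRange(h,(lo,smin,50),(hi,255,255))
    n,l,s,ce=cv2.connectedComponentsWithStats(m)
    for i in range(1,n):
        if s[i,4]>=amin:
            yield s[i],ce[i],np.argwhere(l==i)[:,::-1]
def circ(c,pts,z):
    hull=cv2.convexHull(pts.astype(np.int32))[:,0]
    P=ray(c,hull,z)[:,:2]
    # algebraic circle fit
    A=np.c_[2*P,np.ones(len(P))]; s=np.linalg.lstsq(A,(P**2).sum(1),rcond=None)[0]
    return s[:2], 2*np.sqrt(s[2]+s[:2]@s[:2])
E
python3 - <<'E'
from h import *
C={n:pickle.load(open(f"pics/{n}.pkl","rb")) for n in("scene","side")}
for n,c in C.items():
    for col,zr in(("green",.07),("blue",.064),("yellow",.058),("purple",.013)):
        for s,ce,p in blobs(c["img"],col):
            a,b=circ(c,p,.013),circ(c,p,zr)
            print(n,col,s.tolist(),"lid",a[0].round(3),a[1].round(3),"rim",b[0].round(3),b[1].round(3))
c=C["scene"]
print("roll",ray(c,[[238,430]],0), "vialW foot,B foot",ray(c,[[272,258],[322,302]],0).round(3).tolist())
print("vial side",ray(C["side"],[[314,240]],0))
# box & cover corners approx
print("box rim",ray(c,[[191,152],[223,178],[148,227],[110,203]],.045).round(3).tolist())
print("cover",ray(c,[[443,343],[500,391],[406,483],[349,429]],.010).round(3).tolist())
print("cover side",ray(C["side"],[[151,286],[224,333],[169,370],[97,317]],.010).round(3).tolist())
k=np.hstack([cv2.resize(c["img"][y:y+h,x:x+h],(395,395)) for x,y,h in((150,130,200),(340,330,150))])
cv2.imwrite("pics/crop1.png",k)
E
```

```text
scene green [0, 134, 21, 46, 679] lid [ 0.825 -0.722] 0.201 rim [ 0.835 -0.636] 0.187
scene green [249, 194, 46, 33, 1014] lid [ 0.477 -0.146] 0.091 rim [ 0.512 -0.102] 0.084
scene green [358, 248, 53, 42, 309] lid [0.438 0.107] 0.094 rim [0.476 0.133] 0.087
scene blue [191, 0, 77, 35, 1346] lid [ 0.02 -0.85] 0.257 rim [ 0.081 -0.765] 0.24
scene blue [322, 0, 22, 10, 61] lid [-0.237 -0.644] 0.07 rim [-0.159 -0.572] 0.065
scene blue [359, 0, 24, 25, 338] lid [-0.28  -0.535] 0.133 rim [-0.2  -0.47] 0.124
scene blue [41, 16, 9, 12, 72] lid [ 0.408 -1.184] 0.059 rim [ 0.443 -1.077] 0.056
scene blue [49, 40, 12, 10, 60] lid [ 0.454 -1.04 ] 0.042 rim [ 0.487 -0.943] 0.039
scene blue [119, 49, 93, 63, 2345] lid [ 0.339 -0.689] 0.268 rim [ 0.38  -0.615] 0.25
scene blue [126, 165, 81, 58, 1181] lid [ 0.59  -0.332] 0.155 rim [ 0.614 -0.281] 0.145
scene blue [313, 211, 42, 31, 230] lid [ 0.424 -0.029] 0.08 rim [0.459 0.003] 0.075
scene blue [180, 245, 44, 35, 968] lid [ 0.653 -0.141] 0.079 rim [ 0.673 -0.102] 0.074
scene blue [112, 318, 48, 41, 356] lid [ 0.824 -0.101] 0.082 rim [ 0.832 -0.065]
[... 1913 characters left out ...]
 [197, 255, 34, 21, 471] lid [0.649 0.142] 0.069 rim [0.599 0.183] 0.064
side purple [410, 212, 32, 18, 391] lid [ 0.386 -0.271] 0.078 rim [ 0.386 -0.271] 0.078
side purple [422, 239, 15, 20, 229] lid [ 0.317 -0.176] 0.067 rim [ 0.317 -0.176] 0.067
roll [[0.80926615 0.13976198 0.        ]] vialW foot,B foot [[0.553, -0.064, 0.0], [0.561, 0.072, 0.0]]
vial side [[ 0.55522983 -0.06631175  0.        ]]
box rim [[0.498, -0.368, 0.045], [0.503, -0.257, 0.045], [0.683, -0.254, 0.045], [0.697, -0.36, 0.045]]
cover [[0.489, 0.273, 0.01], [0.498, 0.384, 0.01], [0.702, 0.364, 0.01], [0.699, 0.259, 0.01]]
cover side [[0.697, 0.259, 0.01], [0.495, 0.267, 0.01], [0.504, 0.375, 0.01], [0.701, 0.37, 0.01]]
```

View pics/crop1.png

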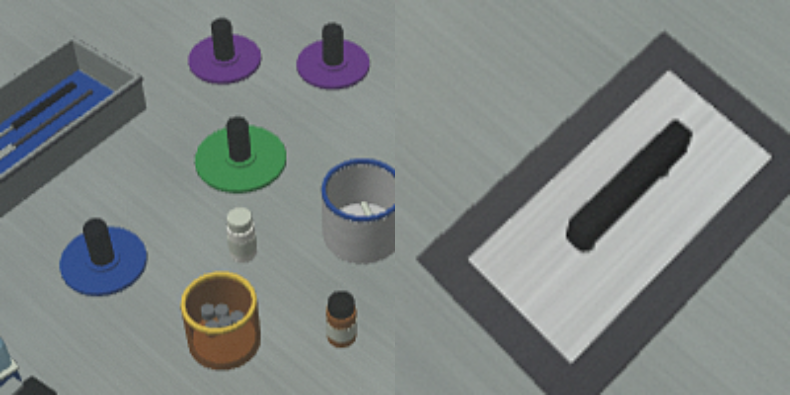

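The two views agree to about 2 mm and the diameters match the description. The blue lid at (.653,-.141) is the true blue one, about 80 mm wide. The two purple ones (246..337,148..175) stay put, and the green disc at far left is a bin lid. The crop shows the cover with its bar up, and all lids knob-up. I'll start with the green lid.

```bash
python3 -m jog '[[40.8,-26.1,4.5,0,0,0.319],[40.8,-26.1,4.5,0,0,0.319],[40.8,-26.1,4.5,0,0,0.319],[40.8,-26.1,4.5,0,0,0.319],[40.8,-26.1,4.5,0,0,0.319],[40.8,-26.1,4.5,0,0,0.319],[40.8,-26.1,4.5,0,0,0.319],[40.8,-26.1,4.5,0,0,0.319]]' 45 30
```

```text
time_s: 0.95
ee_pos: [0.4218, -0.215, 0.368]
eef_rot: [3.141, -0.0, -0.0]
force: [0.8, -1.6, 0.5]
grip_width: 0.0429
grip_force: 0.0
```

```bash
python3 -m jog '[[0,0,0,0,0,0],[0,0,0,0,0,0],[0,0,0,0,0,0]]'
```

```text
time_s: 1.25
ee_pos: [0.4205, -0.2175, 0.3681]
eef_rot: [3.142, 0.0, -0.001]
force: [-0.6, -0.7, -0.4]
grip_width: 0.0425
grip_force: 0.0
```

```bash
python3 -m jog '[[5.65,-7.15,3,0,0,0],[5.65,-7.15,3,0,0,0],[5.65,-7.15,5,0,0,0],[5.65,-7.15,5,0,0,0],[5.65,-7.15,5,0,0,0]]'
cat > look.py <<'E'
import sys
from station import ctrl
from h import *
def look(tag,*names):
    o={}
    for n in names:
        o[n]=c=ctrl.camera(n); pickle.dump(c,open(f"pics/{n}_{tag}.pkl","wb")); cv2.imwrite(f"pics/{n}_{tag}.png",c["img"])
    return o
if __name__=="__main__":
    look(sys.argv[1],*sys.argv[2:])
E
python3 - <<'E'
from look import *
c=look("a","wrist")["wrist"]
for s,ce,p in blobs(c["img"],"green",400): print(s.tolist(),circ(c,p,.013))
E
```

```text
time_s: 1.75
ee_pos: [0.477, -0.1466, 0.3185]
eef_rot: [3.142, 0.0, -0.002]
force: [0.4, -0.3, 0.7]
grip_width: 0.0424
grip_force: 0.0
[271, 191, 102, 100, 7176] (array([ 0.47700323, -0.15016399]), np.float64(0.09039934098621806))
```

View pics/wrist_a.png

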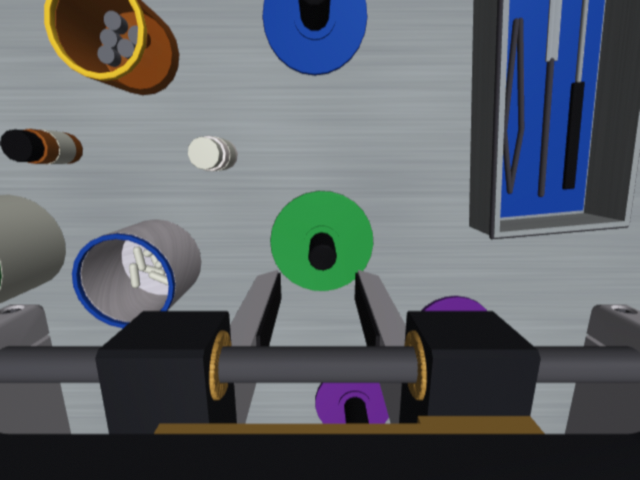

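The wrist view shows the green lid at (322,241), centred between the fingers. Going down.

```bash
python3 -m jog '[[0,0.2,4,0,0,0],[0,0.2,7,0,0,0],[0,0.2,9,0,0,0],[0,0.2,10.2,0,0,0],[0,0.2,10.2,0,0,0]]' && python3 -m jog '[[0,0,0,0,0,0],[0,0,0,0,0,0],[0,0,0,0,0,0],[0,0,0,0,0,0]]' 0 30
```

```text
time_s: 2.3
ee_pos: [0.4772, -0.148, 0.2158]
eef_rot: [-3.141, 0.001, -0.001]
force: [0.7, 0.0, 0.5]
grip_width: 0.0423
grip_force: 0.0
time_s: 2.7
ee_pos: [0.4777, -0.1476, 0.2172]
eef_rot: [3.141, -0.002, -0.0]
force: [-1.1, -1.8, 7.0]
grip_width: 0.0217
grip_force: 30.0
```

```bash
python3 -m jog '[[0,0,-3,0,0,0],[0,0,-7,0,0,0],[0,0,-11,0,0,0],[0,-3,-14,0,0,0],[0,-7,-14,0,0,0],[0,-11,-14,0,0,0],[0,-15,-14,0,0,0],[0,-18,-14,0,0,0]]' && python3 -m jog '[[0,-3,0,0,0,0],[-0.1,-6,0,0,0,0],[-0.1,-8.5,0,0,0,0],[-0.1,-10,0,0,0,0],[-0.1,-10,3,0,0,0],[-0.1,-10,3,0,0,0]]'; python3 - <<'E'
from look import *
for n,c in look("b","scene","side").items():
    for s,ce,p in blobs(c["img"],"green",200): print(n,s.tolist(),circ(c,p,.07),circ(c,p,.165-.0235+.0))
o=ctrl.get_obs();print(o['ee_pos'],o['force'])
E
```

```text
time_s: 3.5
ee_pos: [0.477, 0.0347, 0.3564]
eef_rot: [-3.141, -0.0, 0.001]
force: [0.5, -0.1, -1.7]
grip_width: 0.0217
grip_force: 30.0
time_s: 4.1
ee_pos: [0.4757, 0.133, 0.3235]
eef_rot: [3.141, 0.005, 0.001]
force: [-0.2, 0.6, -2.5]
grip_width: 0.0219
grip_force: 30.0
scene [0, 134, 21, 46, 681] (array([ 0.83496906, -0.63582345]), np.float64(0.18658448547336418)) (array([ 0.84727987, -0.52804274]), np.float64(0.16828036577652455))
scene [358, 230, 59, 60, 1545] (array([0.45653366, 0.12295977]), np.float64(0.12010351625835337)) (array([0.50596934, 0.15630312]), np.float64(0.10832124437210207))
side [306, 95, 47, 15, 488] (array([ 0.97271794, -0.70891565]), np.float64(0.16039036418896857)) (array([ 0.83974938, -0.51944154]), np.float64(0.1383621298417895))
side [256, 234, 53, 52, 1213] (array([0.4999852 , 0.10366483]), np.float64(0.15148005764724112)) (array([0.43194241, 0.18153802]), np.float64(0.13067557711844985))
[0.47651145 0.13254223 0.32646971] [ 0.22627352 -0.38110972 -1.60475852]
```

```bash
python3 -m jog '[[0,0,2,0,0,0],[0,0,3.2,0,0,0],[0,0,3.8,0,0,0],[0,0,4.2,0,0,0],[0,0,4.4,0,0,0],[0,0,4.5,0,0,0],[0,0,4.6,0,0,0],[0,0,4.6,0,0,0]]'
```

```text
time_s: 5.0
ee_pos: [0.4765, 0.1327, 0.2803]
eef_rot: [-3.142, -0.0, -0.0]
force: [-0.1, -0.3, -1.7]
grip_width: 0.0212
grip_force: 30.0
```

```bash
python3 -m jog '[[0,0,0.05,0,0,0],[0,0,0.1,0,0,0],[0,0,0.15,0,0,0],[0,0,0.15,0,0,0]]'
```

```text
time_s: 5.4
ee_pos: [0.4766, 0.1327, 0.2802]
eef_rot: [-3.141, -0.001, -0.0]
force: [-8.2, -1.4, 17.5]
grip_width: 0.0219
grip_force: 30.0
```

Contact came at the expected seated height of 0.280. Releasing.

```bash
python3 -m jog '[[0,0,-0.1,0,0,0],[0,0,-0.1,0,0,0]]' && python3 -m jog '[[0,0,0,0,0,0],[0,0,0,0,0,0],[0,0,0,0,0,0]]' 45 && python3 -m jog '[[0,0,-2,0,0,0],[0,0,-5,0,0,0],[0,0,-8,0,0,0],[4,-1,-9,0,0,0],[8,-1,-9,0,0,0],[12,-1,-9,0,0,0],[16,-1,-9,0,0,0],[17.4,-1,-9,0,0,0]]'; python3 - <<'E'
from look import *
o=ctrl.get_obs();print(o['ee_pos'],o['force'])
for n,c in look("c","scene","side","wrist").items():
    for s,ce,p in blobs(c["img"],"green",200): print(n,s.tolist(),circ(c,p,.076))
    if n=="wrist":
        for s,ce,p in blobs(c["img"],"yellow",300): print(n,s.tolist(),circ(c,p,.013))
E
```

```text
time_s: 5.6
ee_pos: [0.4766, 0.1327, 0.2802]
eef_rot: [-3.141, -0.001, -0.0]
force: [-3.6, 0.2, 6.2]
grip_width: 0.0215
grip_force: 30.0
time_s: 5.9
ee_pos: [0.4765, 0.1327, 0.2795]
eef_rot: [3.142, 0.0, -0.0]
force: [0.3, -0.4, -0.1]
grip_width: 0.041
grip_force: 0.0
time_s: 6.7
ee_pos: [0.6528, 0.1423, 0.3683]
eef_rot: [3.141, 0.001, -0.001]
force: [-0.8, -0.8, 0.4]
grip_width: 0.0422
grip_force: 0.0
[0.65280666 0.14225098 0.36833441] [-0.77931602 -0.84187382  0.38110769]
scene [0, 134, 21, 46, 682] (array([ 0.83555989, -0.62650973]), np.float64(0.1843295665238278))
scene [368, 248, 45, 42, 994] (array([0.47684234, 0.13460935]), np.float64(0.09218209083142107))
side [304, 92, 49, 18, 735] (array([ 0.97582389, -0.71055082]), np.float64(0.18909202494137703))
side [257, 253, 51, 33, 1165] (array([0.47281568, 0.13553222]), np.float64(0.0941812542679993))
wrist [281, 382, 93, 42, 3239] (array([0.47878973, 0.13237433]), np.float64(0.09017327532811369))
wrist [410, 29, 96, 62, 3993] (array([0.80452785, 0.01308769]), np.float64(0.07805620999343406))
wrist [288, 198, 65, 65, 2779] (array([0.6512066 , 0.13972563]), np.float64(0.06694442804755522))
wrist [441, 226, 71, 68, 1240] (array([ 0.61900047, -0.0244954 ]), np.float64(0.07412019646170162))
wrist [209, 330, 22, 71, 820] (array([0.4918102 , 0.24250342]), np.float64(0.08025651727673196))
wrist [406, 331, 21, 69, 775] (array([0.4915914, 0.0375381]), np.float64(0.07817971841789156))
wrist [155, 416, 388, 18, 4768] (array([-0.15314825,  0.10758682]), np.float64(1.2086062244510078))
```

Green is seated: it measures 92 mm at its seated plane and sits over the canister. Next is yellow.

```bash
python3 -m jog '[[-0.2,0.1,4,0,0,0],[-0.2,0.1,8,0,0,0],[-0.2,0.1,11,0,0,0],[-0.2,0.1,13.5,0,0,0],[-0.2,0.1,15,0,0,0],[-0.2,0.1,15.1,0,0,0]]' && python3 -m jog '[[0,0,0,0,0,0],[0,0,0,0,0,0],[0,0,0,0,0,0],[0,0,0,0,0,0]]' 0 30 && python3 -m jog '[[0,0,-3,0,0,0],[0,0,-7,0,0,0],[0,0,-11,0,0,0],[-0.5,4,-14,0,0,0],[-1,8,-14,0,0,0],[-1.9,11,-14,0,0,0],[-1.9,13,-14,0,0,0],[-1.9,14.1,-14,0,0,0]]'&& python3 -m jog '[[0,0,0,0,0,0],[0,0,0,0,0,0]]'
```

```text
time_s: 7.45
ee_pos: [0.6477, 0.1417, 0.2172]
eef_rot: [3.141, 0.003, 0.0]
force: [-0.6, 0.7, 0.3]
grip_width: 0.0423
grip_force: 0.0
time_s: 7.85
ee_pos: [0.6487, 0.1416, 0.22]
eef_rot: [-3.141, -0.002, -0.0]
force: [-0.5, -0.2, 6.5]
grip_width: 0.0213
grip_force: 30.0
time_s: 8.65
ee_pos: [0.6292, -0.0009, 0.359]
eef_rot: [3.141, -0.0, -0.002]
force: [-0.0, 0.7, -0.1]
grip_width: 0.022
grip_force: 30.0
time_s: 8.85
ee_pos: [0.6296, 0.0013, 0.3585]
eef_rot: [-3.141, 0.0, 0.0]
force: [-0.6, 1.7, -1.1]
grip_width: 0.0216
grip_force: 30.0
```

```bash
python3 -m jog '[[0,0,3,0,0,0],[0,0,6,0,0,0],[0,0,7.5,0,0,0],[0,0,8.2,0,0,0],[0,0,8.5,0,0,0],[0,0,8.7,0,0,0],[0,0,8.8,0,0,0],[0,0,8.9,0,0,0]]' && python3 -m jog '[[0,0,0.05,0,0,0],[0,0,0.1,0,0,0],[0,0,0.1,0,0,0]]'
```

```text
time_s: 9.65
ee_pos: [0.6297, 0.0006, 0.271]
eef_rot: [3.142, -0.002, -0.0]
force: [-5.3, 1.6, 12.4]
grip_width: 0.0214
grip_force: 30.0
time_s: 9.95
ee_pos: [0.6297, 0.0007, 0.271]
eef_rot: [3.142, -0.003, -0.0]
force: [-6.5, 0.2, 12.8]
grip_width: 0.0214
grip_force: 30.0
```

```bash
python3 -m jog '[[0,0,-0.1,0,0,0],[0,0,-0.1,0,0,0]]' && python3 -m jog '[[0,0,0,0,0,0],[0,0,0,0,0,0],[0,0,0,0,0,0]]' 45 && python3 -m jog '[[0,0,-2,0,0,0],[0,0,-5,0,0,0],[0,0,-8,0,0,0],[0.5,4,-9.5,0,0,0],[1,8,-9.5,0,0,0],[2,12,-9.5,0,0,0],[2.2,14.2,-9.5,0,0,0],[2.2,14.2,-9.5,0,0,0]]'; python3 - <<'E'
from look import *
o=ctrl.get_obs();print(o['ee_pos'],o['force'])
for n,c in look("d","scene","side","wrist").items():
    for s,ce,p in blobs(c["img"],"yellow",300): print(n,s.tolist(),circ(c,p,.064)) if n!="wrist" else 0
    if n=="wrist":
        for s,ce,p in blobs(c["img"],"blue",300): print(n,s.tolist(),circ(c,p,.013))
E
```

```text
time_s: 10.15
ee_pos: [0.6297, 0.0006, 0.271]
eef_rot: [3.142, -0.002, -0.0]
force: [-2.2, -0.4, 8.8]
grip_width: 0.0215
grip_force: 30.0
time_s: 10.45
ee_pos: [0.6295, 0.0006, 0.2694]
eef_rot: [3.142, 0.0, -0.0]
force: [-0.2, -0.3, -0.8]
grip_width: 0.041
grip_force: 0.0
time_s: 11.25
ee_pos: [0.6513, -0.1442, 0.364]
eef_rot: [3.141, 0.001, -0.004]
force: [0.2, 1.4, -0.6]
grip_width: 0.042
grip_force: 0.0
[ 0.65132247 -0.14422052  0.36396683] [ 0.15307604  1.41029688 -0.6086743 ]
scene [242, 266, 41, 34, 877] (array([0.63241864, 0.00349613]), np.float64(0.06852193408224742))
scene [170, 339, 46, 45, 984] (array([0.80228528, 0.0389091 ]), np.float64(0.07026636367349393))
side [188, 189, 29, 31, 521] (array([0.7929224 , 0.04432594]), np.float64(0.11000771442160599))
side [250, 210, 32, 18, 417] (array([0.62630117, 0.00500487]), np.float64(0.07361661887586377))
wrist [245, 82, 134, 21, 890] (array([ 0.82388242, -0.14047916]), np.float64(0.13504733949049447))
wrist [283, 190, 77, 77, 4109] (array([ 0.65380789, -0.14474291]), np.float64(0.07866898007313786))
wrist [461, 197, 78, 145, 6509] (array([ 0.61137841, -0.34566732]), np.float64(0.15927000941216451))
wrist [467, 247, 9, 65, 388] (array([ 0.59823461, -0.31471647]), np.float64(0.060314816671350864))
```

```bash
python3 -m jog '[[0.2,0,4,0,0,0],[0.2,0,8,0,0,0],[0.2,0,11,0,0,0],[0.2,0,13.5,0,0,0],[0.2,0,14.5,0,0,0],[0.2,0,14.7,0,0,0],[0.2,0,14.7,0,0,0]]' && python3 -m jog '[[0,0,0,0,0,0],[0,0,0,0,0,0],[0,0,0,0,0,0],[0,0,0,0,0,0]]' 0 30 && python3 -m jog '[[0,0,-3,0,0,0],[0,0,-7,0,0,0],[0,0,-11,0,0,0],[-4,0,-14.5,0,0,0],[-8,0,-14.5,0,0,0],[-12,-2,-14.5,0,0,0],[-16,-5,-14.5,0,0,0],[-18,-8,-14.5,0,0,0]]'&& python3 -m jog '[[-1.4,-3.5,0,0,0,0],[-1.4,-6.4,0,0,0,0],[-1.4,-6.4,0,0,0,0],[-1.4,-6.4,0,0,0,0]]'
```

```text
time_s: 12.1
ee_pos: [0.6538, -0.1409, 0.2188]
eef_rot: [3.141, -0.001, 0.0]
force: [-0.0, -0.4, 0.8]
grip_width: 0.0421
grip_force: 0.0
time_s: 12.5
ee_pos: [0.6536, -0.1416, 0.2185]
eef_rot: [3.141, -0.001, -0.0]
force: [-0.9, -1.6, 5.2]
grip_width: 0.0215
grip_force: 30.0
time_s: 13.3
ee_pos: [0.4708, -0.0607, 0.3625]
eef_rot: [-3.141, 0.001, -0.002]
force: [1.6, 0.1, -1.3]
grip_width: 0.0213
grip_force: 30.0
time_s: 13.7
ee_pos: [0.4594, 0.0029, 0.3626]
eef_rot: [3.142, -0.0, 0.001]
force: [-0.1, 0.3, -1.2]
grip_width: 0.0216
grip_force: 30.0
```

```bash
python3 -m jog '[[0,0,3,0,0,0],[0,0,6,0,0,0],[0,0,7.3,0,0,0],[0,0,8,0,0,0],[0,0,8.3,0,0,0],[0,0,8.5,0,0,0],[0,0,8.6,0,0,0],[0,0,8.7,0,0,0]]' && python3 -m jog '[[0,0,0.05,0,0,0],[0,0,0.1,0,0,0],[0,0,0.1,0,0,0]]'
```

```text
time_s: 14.5
ee_pos: [0.4596, 0.0026, 0.276]
eef_rot: [3.142, -0.001, -0.0]
force: [-1.1, 0.3, -0.6]
grip_width: 0.0212
grip_force: 30.0
time_s: 14.8
ee_pos: [0.4596, 0.0027, 0.2754]
eef_rot: [3.141, -0.001, -0.0]
force: [-4.0, 1.4, 9.1]
grip_width: 0.0216
grip_force: 30.0
```

```bash
python3 -m jog '[[0,0,0,0,0,0],[0,0,0,0,0,0],[0,0,0,0,0,0]]' 45 && python3 -m jog '[[0,0,-2,0,0,0],[0,0,-5,0,0,0],[0,0,-9,0,0,0],[2,-4,-11,0,0,0],[4,-8,-12.5,0,0,0],[6,-12,-12.5,0,0,0],[8,-16,-12.5,0,0,0],[9,-20,-12.5,0,0,0]]' && python3 -m jog '[[1,-5,0,0,0,0],[1,-8,0,0,0,0],[1,-8,0,0,0,0],[1,-8,0,0,0,0]]'; python3 - <<'E'
from look import *
o=ctrl.get_obs();print(o['ee_pos'],o['force'])
for n,c in look("e","scene","side","wrist").items():
    for s,ce,p in blobs(c["img"],"blue",150): print(n,s.tolist(),circ(c,p,.070)) if n!="wrist" else 0
E
```

```text
time_s: 15.1
ee_pos: [0.4595, 0.0027, 0.2746]
eef_rot: [3.142, -0.0, -0.0]
force: [-0.9, 0.1, -0.3]
grip_width: 0.0408
grip_force: 0.0
time_s: 15.9
ee_pos: [0.5503, 0.2044, 0.3993]
eef_rot: [3.142, -0.0, -0.0]
force: [-0.4, -1.4, 0.4]
grip_width: 0.0422
grip_force: 0.0
time_s: 16.3
ee_pos: [0.5594, 0.2829, 0.3991]
eef_rot: [3.141, 0.001, 0.001]
force: [-0.2, -0.5, -0.6]
grip_width: 0.0422
grip_force: 0.0
[0.55942587 0.28291289 0.39906706] [-0.16871719 -0.48462093 -0.58639549]
scene [191, 0, 82, 35, 1374] (array([ 0.07990659, -0.75197417]), np.float64(0.2326016053262276))
scene [119, 49, 93, 63, 2316] (array([ 0.38514566, -0.60294443]), np.float64(0.24769636085552751))
scene [126, 165, 81, 58, 1170] (array([ 0.61719634, -0.28018279]), np.float64(0.14608144042603793))
scene [312, 209, 45, 33, 961] (array([0.46010348, 0.00563054]), np.float64(0.07986870311710664))
scene [112, 319, 48, 40, 313] (array([ 0.83320119, -0.06012543]), np.float64(0.07584315488249918))
side [471, 137, 52, 51, 1466] (array([ 0.29459235, -0.58519319]), np.float64(0.29542902932567033))
side [231, 175, 44, 32, 653] (array([ 0.73261299, -0.06590355]), np.float64(0.12919996737288036))
side [336, 175, 57, 18, 159] (array([ 0.54737934, -0.25959568]), np.float64(0.13368625983831287))
side [312, 231, 41, 25, 691] (array([0.45682637, 0.0069372 ]), np.float64(0.08333765697097233))
side [0, 294, 38, 87, 434] (array([0.69030405, 0.49500773]), np.float64(0.17691723556686456))
```

View pics/wrist_e.png

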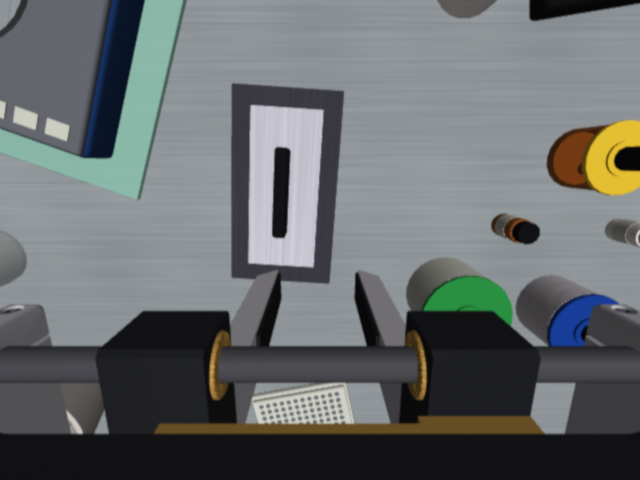

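View pics/side_e.png

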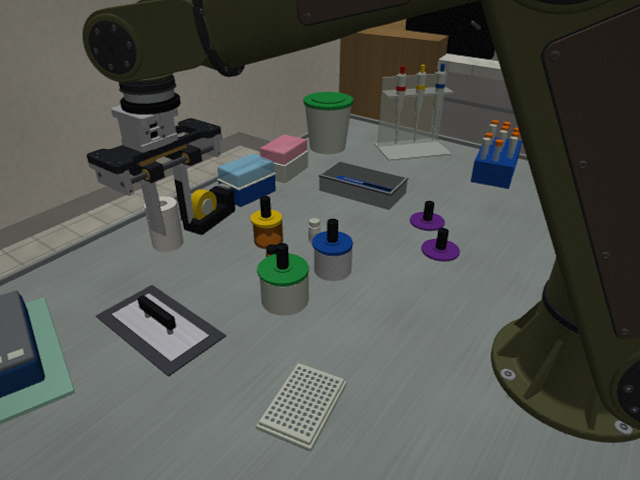

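All three lids are seated and both vials stand, at (522,230) and (625,233) in the wrist view. The cover corners in that view are near (233,84), (343,92), (330,283) and (232,277), with the bar at (281,193).

```bash
python3 - <<'E'
from h import *
c=pickle.load(open("pics/wrist_e.pkl","rb")); g=cv2.cvtColor(c["img"],cv2.COLOR_BGR2GRAY)
m=(g<105).astype(np.uint8); m[285:]=0; m[:,380:]=0; m[:,:215]=0; m[270:,:]=0
n,l=cv2.connectedComponents(m); k=l[180,240]
pts=np.argwhere(l==k)[:,::-1]; P=ray(c,pts,.010)[:,:2]
print("plate x/y extents",P.min(0),P.max(0))
def edge(sel,axis): # fit line through the outermost pixels
    return sel
# long edges: per row leftmost/rightmost ; 
for nm,f in(("left",np.min),("right",np.max)):
    E=np.array([[f(pts[pts[:,1]==r,0])+(-.5 if nm=="left" else .5),r] for r in range(100,262)]); Q=ray(c,E,.010)[:,:2]; p=np.polyfit(Q[:,0],Q[:,1],1); print(nm,"slope",p[0],"y at x=.598",np.polyval(p,.598))
E=np.array([[u,pts[pts[:,0]==u,1].min()-.5] for u in range(240,336)]); Q=ray(c,E,.010)[:,:2]; p=np.polyfit(Q[:,1],Q[:,0],1); print("far slope",p[0],"x at y=.318",np.polyval(p,.318))
b=l[193,281]; bp=np.argwhere(l==b)[:,::-1]
r=cv2.minAreaRect(ray(c,bp,.050)[:,:2].astype(np.float32)*1000); print("bar top plane",r)
for n in("scene","side"):
    c=pickle.load(open(f"pics/{n}_e.pkl","rb"))
    q=dict(scene=[[443,343],[500,391],[349,429]],side=[[151,286],[224,333],[169,370],[97,317]])[n]
    # subpixel corners
    q=cv2.cornerSubPix(cv2.cvtColor(c["img"],cv2.COLOR_BGR2GRAY),np.float32(q)[:,None],(4,4),(-1,-1),(3,50,.01))[:,0]
    print(n,q.tolist(),ray(c,q,.010)[:,:2].round(4).tolist())
# box
for n,q in(("scene",[[191,152],[223,178],[148,227],[110,203]]),("side",[[340,164],[407,180],[392,192],[320,178]])):
    c=pickle.load(open(f"pics/{n}_e.pkl","rb"));g=cv2.cvtColor(c["img"],cv2.COLOR_BGR2GRAY)
    print(n,ray(c,q,.045)[:,:2].round(4).tolist())
c1=pickle.load(open("pics/scene_e.pkl","rb"))["img"][140:245,100:235];c2=pickle.load(open("pics/side_e.pkl","rb"))["img"][155:215,310:420]
cv2.imwrite("pics/box.png",np.vstack([cv2.resize(c1,None,fx=3,fy=3)[:, :405],cv2.copyMakeBorder(cv2.resize(c2,None,fx=3.6,fy=3.6),0,0,0,9,0)]))
E
```

```text
plate x/y extents [0.50683786 0.25499506] [0.70692782 0.38262528]
left slope -0.06747561739748482 y at x=.598 0.37699093136249545
right slope -0.06530796092356544 y at x=.598 0.2609375953718194
far slope 0.0643715848757573 x at y=.318 0.7037416597084135
bar top plane ((598.2813720703125, 318.02484130859375), (15.05800724029541, 88.24116516113281), 86.22516632080078)Traceback (most recent call last):
  File "<stdin>", line 19, in <module>
cv2.error: OpenCV(4.12.0) :-1: error: (-5:Bad argument) in function 'cornerSubPix'
> Overload resolution failed:
>  - Layout of the output array corners is incompatible with cv::Mat
>  - Expected Ptr<cv::UMat> for argument 'corners'
```

The cover is 116 mm wide, centred at (.598,.318) with yaw -0.066. The plate edges and the bar agree. Before lifting it I'll hover by the box for a good wrist view.

```bash
python3 -m jog '[[-1,5,0,0,0,0],[-2,10,0,0,0,0],[-3,15,0,0,0,0],[-3.5,20,0,0,0,0],[-4,25,0,0,0,0],[-4,30,0,0,0,0],[-4,35,0,0,0,0],[-4,40,0,0,0,0]]' && python3 -m jog '[[0,5,0,0,0,0],[0,10,0,0,0,0],[0,15,0,0,0,0],[0,19,0,0,0,0],[0,19,0,0,0,0],[0,19,0,0,0,0]]'; python3 look.py f wrist; python3 -c "
from station import ctrl;print(ctrl.get_obs()['ee_pos'])"
```

```text
time_s: 17.25
ee_pos: [0.5184, -0.1167, 0.4002]
eef_rot: [3.141, -0.001, -0.002]
force: [1.3, 0.3, -0.3]
grip_width: 0.0423
grip_force: 0.0
time_s: 17.85
ee_pos: [0.5186, -0.3049, 0.3995]
eef_rot: [-3.141, 0.0, -0.003]
force: [0.1, 0.9, -0.4]
grip_width: 0.0423
grip_force: 0.0
[ 0.51888671 -0.30390241  0.39966825]
```

View pics/wrist_f.png

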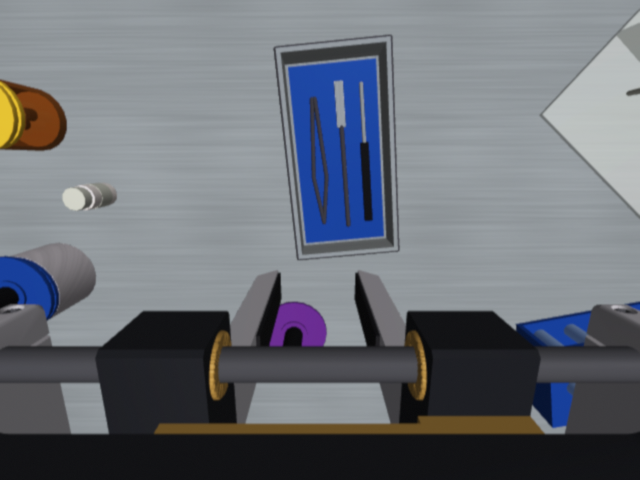

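The wrist view shows the box rim with outer corners at about (275,48), (391,36), (398,250) and (298,259).

```bash
python3 - <<'E'
from h import *
c=pickle.load(open("pics/wrist_f.pkl","rb"))
g=cv2.cvtColor(c["img"],cv2.COLOR_BGR2GRAY)
q=np.float32([[275,48],[391,36],[398,250],[298,259]])
P=ray(c,q,.045)[:,:2]; print(P.round(4).tolist())
d=lambda a,b:np.linalg.norm(P[a]-P[b])
print("short",d(0,1),d(2,3),"long",d(1,2),d(3,0),"centre",P.mean(0))
v=P[0]-P[3]+P[1]-P[2]; print("yaw",np.arctan2(v[1],v[0]))
w=P[0]-P[1]+P[3]-P[2]; print("yaw from short",np.arctan2(-w[0],w[1]))
# blue mat as a check of yaw (floor, z~.005)
b=[p for s,ce,p in blobs(c["img"],"blue",1000) if 250<ce[0]<420]
Q=np.vstack(b); print("mat",cv2.minAreaRect(ray(c,Q,.005)[:,:2].astype(np.float32)*1000))
cv2.imwrite("pics/boxcrop.png",cv2.resize(c["img"][25:275,255:415],None,fx=2.3,fy=2.3,interpolation=2))
# other views
for n,q in(("scene",[[191,152],[223,178],[148,227],[110,203]]),("side",[[340,164],[407,180],[392,192],[320,178]])):
    P=ray(pickle.load(open(f"pics/{n}_e.pkl","rb")),q,.045)[:,:2]; print(n,P.mean(0))
E
```

```text
[[0.6877, -0.2669], [0.6971, -0.3713], [0.4981, -0.3888], [0.4886, -0.2844]]
short 0.1048362218784841 0.10483038091619765 long 0.199800768929754 0.19988656161015436 centre [ 0.59287935 -0.32783255]
yaw 0.08736796638135362
yaw from short 0.09033880689854487
mat ((593.1635131835938, -327.7832336425781), (186.6071014404297, 90.52953338623047), 5.072948455810547)
scene [ 0.59524927 -0.30979467]
side [ 0.58482899 -0.31732895]
```

View pics/boxcrop.png

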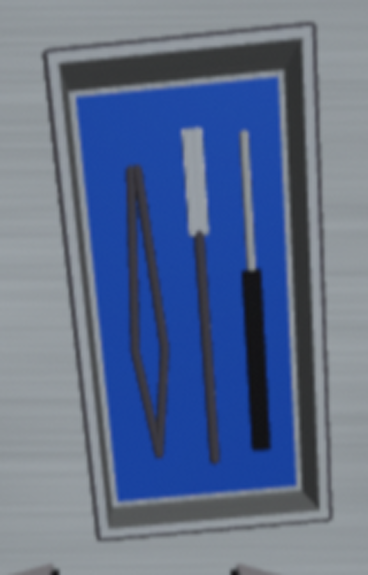

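Wrist-view sizes are exact (104.8 x 199.9), and the mat agrees on the centre. My rough scene picks differ by about 15 mm, so I'll project the wrist corners into the other views to cross-check.

```bash
python3 - <<'E'
from h import *
P=[[.6877,-.2669],[.6971,-.3713],[.4981,-.3888],[.4886,-.2844]]
out=[]
for n,(x0,y0,w,h) in(("scene",(95,140,140,105)),("side",(305,150,120,75))):
    c=pickle.load(open(f"pics/{n}_e.pkl","rb"))
    q=np.array([proj(c,p+[.045]) for p in P]); print(n,q.round(1).tolist())
    f=400/w; im=cv2.resize(c["img"][y0:y0+h,x0:x0+w],None,fx=f,fy=f,interpolation=2)[:249 if n=="side" else 299,:399]
    cv2.polylines(im,[np.int32((q-[x0,y0]+.5)*f)],True,(0,255,255),1); out.append(im)
cv2.imwrite("pics/chk.png",np.vstack(out))
E
```

```text
scene [[141.9, 224.8], [106.8, 200.1], [184.9, 147.8], [219.9, 168.2]]
side [[319.3, 174.6], [339.3, 160.4], [408.0, 177.2], [391.0, 193.4]]
```

View pics/chk.png

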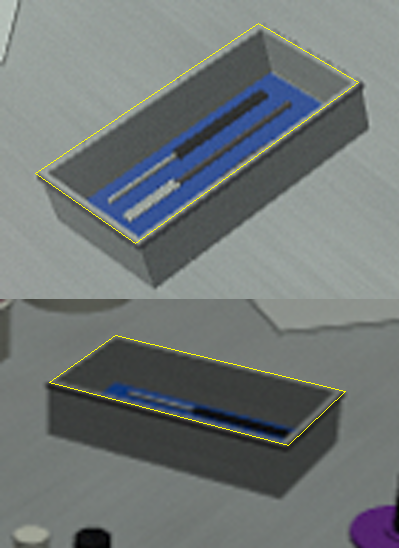

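The overlay sits about 1 px (2-3 mm) towards -y compared with the scene and side views, so I take the box centre as (.594,-.326) with yaw .089. That is well inside the 7 mm play. Now to grasp the cover.

```bash
python3 -m jog '[[1,-5,0,0,0,0],[2,-10,0,0,0,0],[3,-15,0,0,0,0],[4,-20,0,0,0,0],[5,-25,0,0,0,0],[6,-30,0,0,0,0],[6.5,-35,0,0,0,0],[7,-40,0,0,0,0]]' && python3 -m jog '[[0.9,-5,0,0,0,0.066],[0.9,-10,0,0,0,0.066],[0.9,-15,2,0,0,0.066],[0.9,-19,5,0,0,0.066],[0.9,-22.2,8,0,0,0.066],[0.9,-22.2,10,0,0,0.066],[0.9,-22.2,10,0,0,0.066],[0.9,-22.2,10,0,0,0.066]]'; python3 look.py g wrist
```

```text
time_s: 18.7
ee_pos: [0.5879, 0.0929, 0.4001]
eef_rot: [-3.141, -0.001, 0.001]
force: [0.6, -0.8, 0.1]
grip_width: 0.0423
grip_force: 0.0
time_s: 19.5
ee_pos: [0.5975, 0.3119, 0.3008]
eef_rot: [-3.141, -0.001, -0.066]
force: [-1.0, -0.8, 1.2]
grip_width: 0.0427
grip_force: 0.0
```

View pics/wrist_g.png

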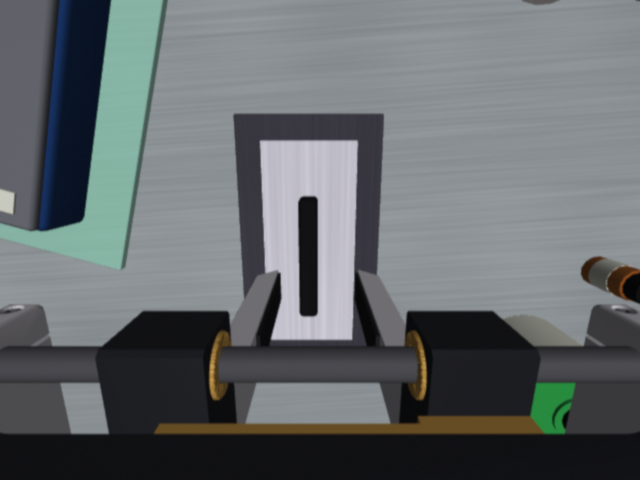

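The bar is aligned at (308,255), about 10 px left of the finger centre, which matches the 6 mm that y is still short. Correcting, going down and gripping.

```bash
python3 -m jog '[[0,-0.6,3,0,0,0],[0,-0.6,5.5,0,0,0],[0,-0.6,7.3,0,0,0],[0,-0.6,8.2,0,0,0],[0,-0.6,8.2,0,0,0],[0,-0.6,8.2,0,0,0]]' && python3 -m jog '[[0,0,0,0,0,0],[0,0,0,0,0,0],[0,0,0,0,0,0],[0,0,0,0,0,0],[0,0,0,0,0,0]]' 0 60
```

```text
time_s: 20.15
ee_pos: [0.5987, 0.3176, 0.2194]
eef_rot: [-3.141, -0.002, -0.067]
force: [0.6, 0.6, -0.2]
grip_width: 0.0424
grip_force: 0.0
time_s: 20.65
ee_pos: [0.5983, 0.3178, 0.2179]
eef_rot: [-3.141, -0.001, -0.066]
force: [0.4, 1.9, 2.7]
grip_width: 0.0138
grip_force: 60.0
```

```bash
python3 -m jog '[[0,0,-1,0,0,0],[0,0,-3,0,0,0],[0,0,-6,0,0,0],[0,0,-10,0,0,0],[0,0,-14,0,0,0],[0,3,-16,0,0,0],[0.5,7,-16,0,0,0],[0.8,11,-16,0,0,0]]' && python3 -m jog '[[0.2,4,0,0,0,0],[0.4,8,0,0,0,0],[0.6,12,0,0,0,0],[0.8,16,0,0,0,0],[1,20,0,0,0,0],[1.3,24,0,0,0,0],[1.6,28,0,0,0,0],[2,32,0,0,0,0]]' && python3 -m jog '[[0.2,4,0,0,0,0],[0.4,8,0,0,0,-0.04],[0.7,12,0,0,0,-0.08],[0.9,16,0,0,0,-0.12],[1,19,0,0,0,-0.155],[1.05,21.3,0,0,0,-0.155],[1.05,21.3,0,0,0,-0.155],[1.05,21.3,0,0,0,-0.155]]'; python3 - <<'E'
from look import *
look("h","scene","wrist"); o=ctrl.get_obs(); print(o['ee_pos'],o['eef_rot'],o['force'])
E
```

```text
time_s: 21.45
ee_pos: [0.5986, 0.2063, 0.3782]
eef_rot: [3.141, -0.0, -0.065]
force: [0.6, -0.5, -5.3]
grip_width: 0.0136
grip_force: 60.0
time_s: 22.25
ee_pos: [0.5973, -0.1149, 0.3777]
eef_rot: [-3.142, 0.001, -0.066]
force: [0.6, 1.0, -4.0]
grip_width: 0.0136
grip_force: 60.0
time_s: 23.05
ee_pos: [0.5939, -0.3266, 0.3771]
eef_rot: [-3.141, 0.001, 0.088]
force: [-0.2, -0.1, -5.8]
grip_width: 0.0138
grip_force: 60.0
[ 0.59426841 -0.32566231  0.37754702] [-3.14110762e+00  4.08558633e-04  8.94438974e-02] [ 0.05480879 -0.21936926 -6.33113803]
```

View pics/scene_h.png

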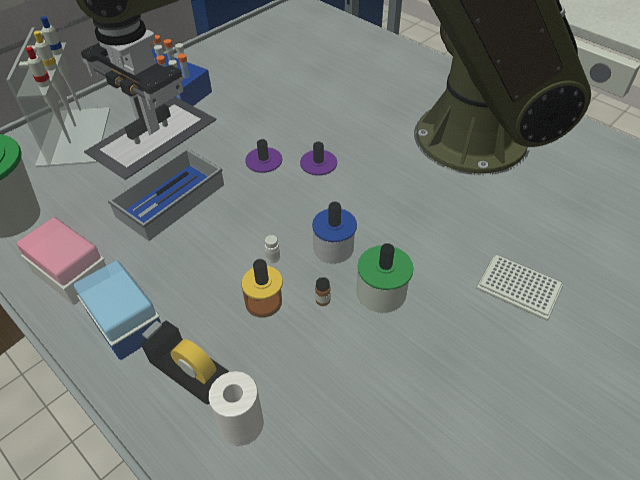

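The cover is held level at (150,140), parallel to the box and above it. All the lids and vials look right. Tilting, low edge towards +y, and stopping about 12 mm above contact.

```bash
python3 -m jog '[[0,-1.3,0,-0.06,0,0],[0,-2.7,0,-0.12,0,0],[0,-4.1,1,-0.19,0,0],[0,-5.42,3,-0.25,0,0],[0,-5.42,6,-0.25,0,0],[0,-5.42,8.5,-0.25,0,0],[0,-5.42,10.1,-0.25,0,0],[0,-5.42,10.1,-0.25,0,0]]'; python3 - <<'E'
from look import *
look("i","scene","side"); o=ctrl.get_obs(); print(o['ee_pos'],o['eef_rot'],o['force'])
import math
u=np.array([-math.sin(.089),math.cos(.089)]);x=np.array([math.cos(.089),math.sin(.089)])
d=o['ee_pos'][:2]-[.594,-.326]; print("box x,y of TCP",d@x,d@u)
a=pickle.load(open("pics/scene_i.pkl","rb"))["img"][60:245,80:240];b=pickle.load(open("pics/side_i.pkl","rb"))["img"][40:225,300:460]
cv2.imwrite("pics/tilt.png",cv2.resize(np.hstack([a,b]),None,fx=2.5,fy=2.5,interpolation=2))
E
```

```text
time_s: 23.95
ee_pos: [0.5892, -0.2718, 0.2745]
eef_rot: [2.894, 0.003, 0.089]
force: [-0.8, 0.5, -4.4]
grip_width: 0.0134
grip_force: 60.0
[ 0.58964914 -0.2723355   0.27759798] [ 2.89107686e+00 -9.26358718e-04  8.90582041e-02] [-0.63567002 -0.47783484 -4.01413389]
box x,y of TCP 0.00043620240932074007 0.05383881873754021
```

View pics/tilt.png

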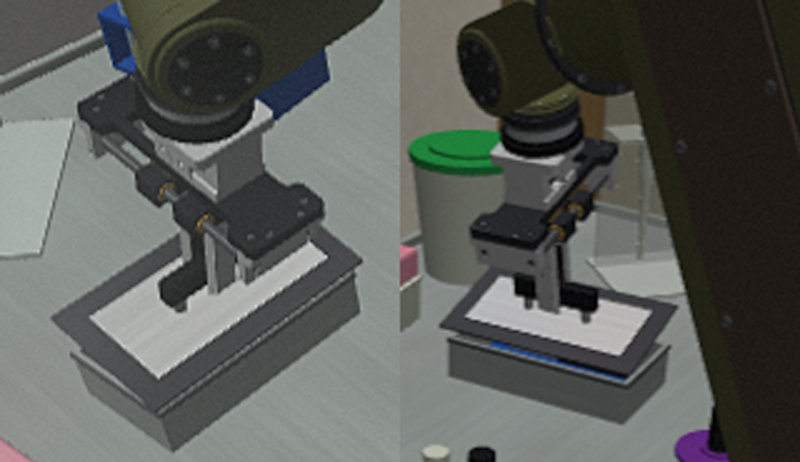

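The low long edge hangs parallel above the near rim with the far side up. Lowering to contact.

```bash
python3 -m jog '[[0,-0.1,0.4,0,0,0],[0,-0.18,0.7,0,0,0],[0,-0.24,0.92,0,0,0],[0,-0.27,1.06,0,0,0],[0,-0.29,1.14,0,0,0],[0,-0.31,1.2,0,0,0],[0,-0.31,1.2,0,0,0]]'
```

```text
time_s: 24.75
ee_pos: [0.5894, -0.2724, 0.2642]
eef_rot: [2.892, 0.0, 0.089]
force: [0.8, -0.0, -5.1]
grip_width: 0.0137
grip_force: 60.0
```

```bash
python3 -m jog '[[0,-0.02,0.06,0,0,0],[0,-0.03,0.12,0,0,0],[0,-0.03,0.12,0,0,0]]'; python3 -m jog '[[0,-0.02,0.06,0,0,0],[0,-0.03,0.12,0,0,0],[0,-0.03,0.12,0,0,0]]'
```

```text
time_s: 25.05
ee_pos: [0.5894, -0.2725, 0.2629]
eef_rot: [2.892, -0.0, 0.089]
force: [0.4, -0.1, -5.4]
grip_width: 0.0134
grip_force: 60.0
time_s: 25.35
ee_pos: [0.5894, -0.2726, 0.2626]
eef_rot: [2.891, -0.001, 0.089]
force: [-4.2, -0.2, 4.6]
grip_width: 0.0139
grip_force: 60.0
```

The edge is resting on the rim at TCP z .2626, where .2637 was predicted. Working out the rotation about that edge.

```bash
python3 -c "
from math import *
f=lambda t:(52-52*cos(t)+212.4*sin(t),45+52*sin(t)+212.4*cos(t))
s,c=sin(.25),cos(.25);y0,z0=f(.25)
for k in range(1,17):
    t=.25*(1-k/16);y,z=f(t);dy,dz=y-y0,z-z0
    print(k,[round((-c*dy+s*dz)/10,2),round((-s*dy-c*dz)/10,2),round(.25-t,3)])"
```

```text
1 [0.33, 0.08, 0.016]
2 [0.66, 0.17, 0.031]
3 [0.99, 0.27, 0.047]
4 [1.32, 0.37, 0.062]
5 [1.64, 0.47, 0.078]
6 [1.97, 0.58, 0.094]
7 [2.29, 0.69, 0.109]
8 [2.61, 0.81, 0.125]
9 [2.93, 0.94, 0.141]
10 [3.24, 1.07, 0.156]
11 [3.56, 1.2, 0.172]
12 [3.87, 1.34, 0.188]
13 [4.18, 1.49, 0.203]
14 [4.49, 1.63, 0.219]
15 [4.79, 1.79, 0.234]
16 [5.09, 1.95, 0.25]
```

```bash
python3 -m jog '[[0,0.33,0.08,0.016,0,0],[0,0.66,0.17,0.031,0,0],[0,0.99,0.27,0.047,0,0],[0,1.32,0.37,0.062,0,0],[0,1.64,0.47,0.078,0,0],[0,1.97,0.58,0.094,0,0],[0,2.29,0.69,0.109,0,0],[0,2.61,0.81,0.125,0,0]]'
```

```text
time_s: 26.15
ee_pos: [0.5919, -0.3, 0.2611]
eef_rot: [3.018, -0.001, 0.089]
force: [-3.9, 1.3, 8.2]
grip_width: 0.0135
grip_force: 60.0
```

Contact is steady at about 12 N. The same local rows continue, slower at the end.

```bash
python3 -m jog '[[0,0.33,0.08,0.016,0,0],[0,0.66,0.17,0.031,0,0],[0,0.99,0.27,0.047,0,0],[0,1.32,0.37,0.062,0,0],[0,1.64,0.47,0.078,0,0],[0,1.97,0.58,0.094,0,0],[0,2.13,0.64,0.102,0,0],[0,2.13,0.64,0.102,0,0]]'; python3 -m jog '[[0,0.16,0.05,0.008,0,0],[0,0.32,0.11,0.015,0,0],[0,0.48,0.17,0.023,0,0],[0,0.48,0.17,0.023,0,0],[0,0.48,0.17,0.023,0,0]]'; python3 - <<'E'
from look import *
look("j","scene","side"); o=ctrl.get_obs(); print(o['ee_pos'],o['eef_rot'],o['force'],o['moment'])
a=pickle.load(open("pics/scene_j.pkl","rb"))["img"][60:245,80:240];b=pickle.load(open("pics/side_j.pkl","rb"))["img"][40:225,300:460]
cv2.imwrite("pics/flat.png",cv2.resize(np.hstack([a,b]),None,fx=2.5,fy=2.5,interpolation=2))
E
```

```text
time_s: 26.95
ee_pos: [0.5938, -0.3219, 0.2574]
eef_rot: [3.12, -0.001, 0.088]
force: [-5.0, 1.7, 9.8]
grip_width: 0.0138
grip_force: 60.0
time_s: 27.45
ee_pos: [0.5942, -0.3263, 0.2569]
eef_rot: [-3.141, -0.001, 0.089]
force: [-10.2, 7.5, 17.8]
grip_width: 0.013
grip_force: 60.0
[ 0.59421125 -0.32627981  0.25690269] [-3.1409864e+00 -8.9294408e-04  8.9148385e-02] [-8.94195125  7.00756534 16.91748276] [1.29177056 1.8281557  0.04832034]
```

View pics/flat.png

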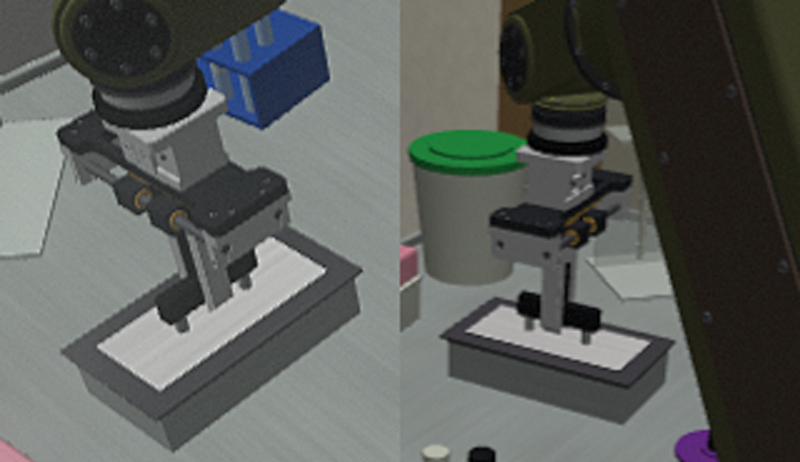

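The cover lies flat on the box all round at the expected height. Relieving the push, releasing, retreating and checking.

```bash
python3 -m jog '[[0,0,-0.08,0,0,0],[0,0,-0.08,0,0,0]]' && python3 -m jog '[[0,0,0,0,0,0],[0,0,0,0,0,0],[0,0,0,0,0,0],[0,0,0,0,0,0]]' 45 && python3 -m jog '[[0,0,-1,0,0,0],[0,0,-4,0,0,0],[0,0,-8,0,0,0],[0,0,-12,0,0,0],[-4,0,-15,0,0,0],[-8,0,-18,0,0,0],[-8,0,-18,0,0,0],[-8,0,-18,0,0,0]]'; python3 - <<'E'
from look import *
d=look("k","scene","side","wrist")
c=d["wrist"]["img"]
cv2.imwrite("pics/fin.png",np.vstack([np.hstack([cv2.resize(d["scene"]["img"],(400,300)),cv2.resize(d["side"]["img"],(400,300))]),np.hstack([cv2.resize(c,(400,300)),cv2.resize(d["side"]["img"][140:290,200:400],(400,300))])]))
E
```

```text
time_s: 27.75
ee_pos: [0.5942, -0.3263, 0.2569]
eef_rot: [-3.141, -0.001, 0.089]
force: [-7.5, 5.2, 11.2]
grip_width: 0.0132
grip_force: 60.0
time_s: 28.15
ee_pos: [0.5942, -0.3264, 0.2556]
eef_rot: [-3.141, -0.0, 0.089]
force: [-0.5, -0.1, -0.4]
grip_width: 0.0409
grip_force: 0.0
time_s: 28.95
ee_pos: [0.514, -0.3334, 0.4372]
eef_rot: [3.14, -0.002, 0.088]
force: [1.3, 0.5, 0.1]
grip_width: 0.0425
grip_force: 0.0
```

View pics/fin.png

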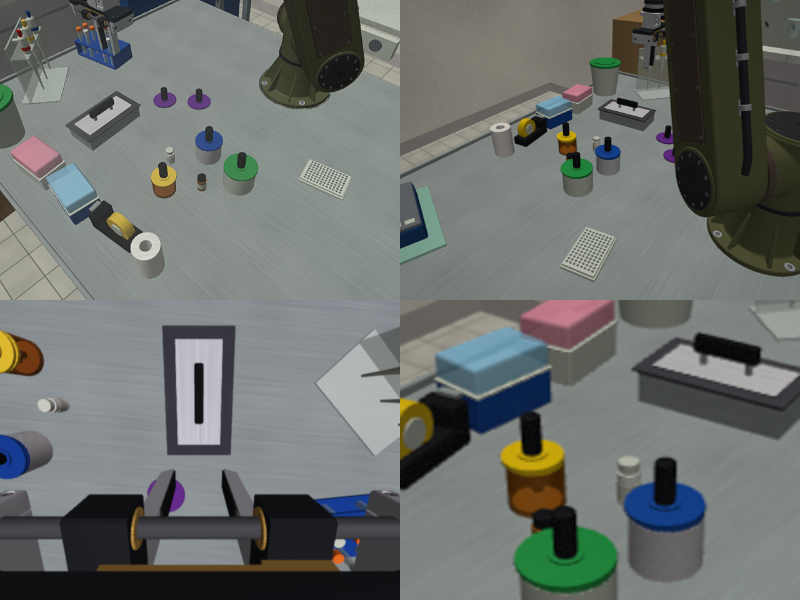

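The views show all three lids seated level, the cover flat on the box, both vials standing, the purple lids untouched and the gripper free.

```bash
python3 -c "
from station import ctrl;print(ctrl.hand_in())"
```

```text
the job is handed in; nothing more can be done
None
```

The job is handed in at about 29 s of the 112 s limit: each lid is seated on the canister of its own colour, the cover was set edge-first and lies flat on the box, the vials and purple look-alikes stand untouched, and the gripper is clear of everything.

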